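# Set a mounting strut square to a coil header for brazing

### The job

To set up the mounting strut for brazing, clear the copper offcut in front of the coil into the scrap tray, then lay the red welding square flat on the bench with one leg flush against the front face of the coil's near header and its outer corner at an edge of the blue patch, on whichever side of the patch it fits between the clamps. Last, keeping the square there, stand the strut on its 20 mm edge with its open cut end butted against the header on the patch and its side flush along the square's other leg; let go of everything and leave all other things lying as they are.

Things in the scene. Friction and masses are not known exactly. Their poses are not given: they have to be found in the camera images.
- coil: Fixed aluminium heat-exchanger coil lying flat, 252 x 400 mm, 40 mm high. Origin: middle of the front face of its near header, at bench level; x points into the coil (away from the robot), y along the header, z up. The header's front face is the plane x = 0: upright, flat, 400 mm long, 40 mm high, 36 mm deep; free between the clamps from y = -152 to 152 mm.
- clamp_left (a point): Toggle clamp at the header's left end (coil y = 172 mm), fixed to the bench: point at bench level on the header's face. Its base is 38 mm wide in y and reaches 57 mm out from the face, its red handle 105 mm out; all below 75 mm.
- clamp_right (a point): The same clamp at the right end (coil y = -172 mm).
- patch: Blue marking-ink patch, 20 mm wide (y -10 to 10), painted on the top and front face of the near header; no thickness to feel. Origin: its middle, on the header's front face at bench level; axes as the coil's. It lies up to 85 mm either side of the header's middle.
- square_corner (a point): Outer corner, half-way up, of the red square: a flat steel L 16 mm thick, 0.56-0.84 kg, two legs 120 mm long outside, 28 mm wide. Leg a runs along x, leg b along y, z up. Outer faces: planes y = 0 (a) and x = 0 (b). Mass centre x = y = 40 mm. Left (coil +y) of the patch, leg a goes on the header and leg b points out to the robot; right of it, leg b on the header and leg a points out.
- square_end_a (a point): Far end of the outer face of leg a, half-way up: 120 mm along x from the corner.
- square_end_b (a point): Far end of the outer face of leg b, half-way up: 120 mm along y from the corner.
- strut_center (a point): Centre of the mounting strut, an aluminium rectangular tube 140 mm long (x), 20 mm wide (y), 40 mm high (z), 0.07 to 0.14 kg, standing on its 20 mm edge. x points to its open cut end; the other end has a black plastic plug. This point is 20 mm above its underside.
- strut_butt (a point): Middle of the strut's open cut end face, 70 mm along x from its centre, 20 mm above its underside.
- offcut_center (a point): Centre of the copper tube offcut lying on the bench in front of the header where the strut must go: 19 mm across, 80 mm long along its x, 60 g; this point is 9.5 mm above the bench. It does not roll.
- tray: Dark steel scrap tray fixed to the bench, open on top: 100 mm (x) by 150 mm (y) outside, 20 mm high, walls and floor 3 mm. Origin: middle of its underside.
- tube_long: Copper tube lying on the bench, 16 mm across, 110 mm long along x; origin under its middle. Leave it.
- flux_jar: White jar with blue lid, 54 mm across, 62 mm high; origin at the middle of its foot. Leave it.
- wire_spool: Spool of filler wire lying flat, 94 mm across, 27 mm high; origin at the middle of its underside. Leave it.
- screwdriver: Screwdriver with yellow handle lying along x, about 200 mm long. Leave it.
- wire_brush: Wooden wire brush lying along x, 217 mm long, 24 mm wide, 21 mm high; origin near its middle. Leave it.
- tee: Copper tee fitting lying flat, 66 mm long along x, branch 38 mm along y, 22 mm across; origin under its middle. Leave it.

How it is judged (in metres and radians):
On the way, in this order (a step that is already met when the one before it is completed fails the run):
1. the offcut lies in the scrap tray (x of offcut_center in the frame of tray between -0.04 and 0.04 m and y of offcut_center in the frame of tray between -0.065 and 0.065 m and height (world z) of offcut_center below 0.019 m), for 0.2 s.
2. the square lies flat with one leg flush on the header's face (both ends of the leg within 2 mm) and its corner within 5 mm of the patch's edge on that side (height (world z) of square_corner below 0.0105 m and angle between square_corner's own z axis and vertical below 0.03 rad and ((x of square_corner in the frame of coil between -0.002 and 0.002 m and x of square_end_a in the frame of coil between -0.002 and 0.002 m and y of square_corner in the frame of patch between 0.005 and 0.015 m) or (x of square_corner in the frame of coil between -0.002 and 0.002 m and x of square_end_b in the frame of coil between -0.002 and 0.002 m and y of square_corner in the frame of patch between -0.015 and -0.005 m))), for 0.3 s.
At the end, for the whole second after the job is handed in: Offcut lying in the tray; square flat on the bench, one leg within 2 mm of the header's face all along, corner within 5 mm of the patch's edge; strut upright, end within 2.5 mm of the face and 5 mm of the patch's middle, side within 2.5 mm of the other leg and parallel within 0.022 rad; all at rest (all of step 1 and height (world z) of square_corner below 0.0105 m and angle between each of square_corner, strut_center's own z axis and vertical below 0.03 rad and ((x of square_corner in the frame of coil between -0.002 and 0.002 m and x of square_end_a in the frame of coil between -0.002 and 0.002 m and y of square_corner in the frame of patch between 0.005 and 0.015 m and x of strut_butt in the frame of square_corner between -0.0125 and -0.008 m and angle between the x axis of strut_center and the y axis of square_corner, either way round below 0.022 rad) or (x of square_corner in the frame of coil between -0.002 and 0.002 m and x of square_end_b in the frame of coil between -0.002 and 0.002 m and y of square_corner in the frame of patch between -0.015 and -0.005 m and y of strut_butt in the frame of square_corner between -0.0125 and -0.008 m and angle between the x axis of strut_center and the x axis of square_corner, either way round below 0.022 rad)) and x of strut_butt in the frame of coil between -0.0025 and 0.002 m and y of strut_butt in the frame of patch between -0.005 and 0.005 m and linear speed of each of offcut, square, strut below 0.005 m/s and height (world z) of strut_center below 0.023 m); the robot touches nothing.
It fails at once if a bystander (long tube, jar, spool, screwdriver, brush, tee) is moved more than 20 mm (distance of any of tube_long, flux_jar, wire_spool, screwdriver, wire_brush, tee from where it was at the start of the episode above 0.02 m).
It also fails if it takes over 69 s, if anything falls off the work surface, if the arm or the gripper's body presses on something with over 40 N, if the wrist force passes 120 N, or if a joint passes its speed limit or range.

### The arm

A 6-joint arm with a two-finger parallel gripper is mounted at the origin on the work surface. World frame = base frame: x ahead of the robot, y to its left, z up, the work surface at z = 0. Lengths are in m, angles in degrees, forces in N, time in s.
With the tool pointing down it reaches from about 0.325 to 0.85 m from the base axis. Payload 15.5 kg.
Tool frame: the origin (TCP) lies midway between the tips of the shut fingers; the grasp point (between the pads) lies 19 mm behind it; y points along the fingers, x is the direction in which the jaws open and shut, and the axes are right-handed (so a half turn about y gives the same grasp; the last joint's range is limited). The gripper opens to 91 mm and grips with 3 to 60 N. Pads are 32 mm wide; open, the fingers measure 118 mm over their backs; the gripper's body (76 mm by 178 mm) begins 60 mm behind the grasp point.
Start: joints at [-82.706, 28.281, 77.091, -0, 74.628, -5.472], TCP at [0.138, -0.61, 0.214] pointing down, gripper open.
Joint ranges: [-166.48, 166.48], [-47.26, 123.95], [12.59, 153.08], [-70.14, 250.14], [6.76, 159.57], [-176.63, 176.63]. Speed limits (degrees/s): [108.29, 108.29, 147.25, 172.46, 172.46, 172.46].

### API

Orientations are given as a 3x3 rotation matrix whose columns are the frame's x, y, z axes.
In Python, from bench import ctrl gives the robot as it stands. The module is installed in compiled form; this text tells all that it offers. Calls block until the motion is done:
- ctrl.goto(position, orientation): joint-space move of the TCP to a pose.
- ctrl.move_l(position, vel=0.15, ori=None, contact_N=None): straight line of the TCP; ori=None keeps the orientation; vel is the mean speed in m/s. With contact_N (N) it stops when the force on the tool has changed by that much, and returns True; else False.
- ctrl.movej(angles): joint-space move.
- ctrl.command_gripper(opening): opening from 0.0 (shut) to 1.0 (fully open); the grip force is fixed at half the most; returns when the fingers have stopped.
- ctrl.sleep(seconds).
- ctrl.ik(position, orientation): joint angles nearest the present ones, or None.
- ctrl.read_camera(name): name is "side" or "top"; returns the picture (480x640x3 uint8, blue, green, red); there is no depth.
- ctrl.camera_params(name): a dict with "fx", "fy", "cx", "cy" (pixels), "D" ([k1, k2, p1, p2, k3] as OpenCV has them; the pictures are not rectified), "pose" (4x4, takes a point from camera to world coordinates). Camera axes: x right, y up, looking along -z (the intrinsics and any distortion apply to the point x, -y, -z); pixel columns grow to the right and rows downward; lengths in m; the calibration is good to about 2 mm. A picture is of the moment at which its call begins. camera_params takes no time and is no camera call.
A pose or a line that the arm cannot do raises ctrl.MotionError and nothing moves.
- ctrl.sign_off(): hands the job in, once; it reports no verdict.
Readings, each from a call of its own:
- ctrl.current_t(): time.
- ctrl.current_q(): joint angles.
- ctrl.current_dq(): joint speeds.
- ctrl.current_effort(): joint torques, N m.
- ctrl.current_tool_pos(): TCP position.
- ctrl.current_eef_rot(): TCP orientation.
- ctrl.current_contact_force(): force on the tool from outside, world axes, zero at the start.
- ctrl.current_wrist_torque(): the same for the moment, N m.
- ctrl.current_grip_width(): opening from 0.0 (shut) to 1.0 (fully open).
Only numpy, scipy, OpenCV 4.12 (cv2) and the standard library are available. Lean on these libraries where they do the work, as an engineer would, in place of code of your own. Each camera call takes 0.05 s, during which the arm holds its last target. There are 200 camera calls.

## Working session

There is one attempt and no reset: what is moved stays moved. The work goes in short steps, each a Python script; the robot and the scene stay as the last script left them, time stands still between calls to the robot, and variables do not carry over. Pictures are saved under pics/ and viewed, on a budget of 10 in all, crops included, one or two more only if the job needs it, and the job is handed in when it is done.

```bash
mkdir -p pics; cat > h.py <<'E'
import numpy as np, cv2
from bench import ctrl
def cam(n):
    p=ctrl.camera_params(n); K=np.array([[p["fx"],0,p["cx"]],[0,p["fy"],p["cy"]],[0,0,1.]])
    return K,np.array(p["D"],float),np.array(p["pose"],float)
F=np.diag([1,-1,-1.])
def ray(n,uv):
    K,D,T=cam(n); u=cv2.undistortPoints(np.array(uv,float).reshape(-1,1,2),K,D)[:,0]
    d=(T[:3,:3]@F@np.c_[u,np.ones(len(u))].T).T
    return T[:3,3],d
def onplane(n,uv,z=0.):
    o,d=ray(n,uv); return o+d*((z-o[2])/d[:,2])[:,None]
def proj(n,P):
    K,D,T=cam(n); R=(T[:3,:3]@F).T
    return cv2.projectPoints(np.array(P,float).reshape(-1,3),cv2.Rodrigues(R)[0],-R@T[:3,3],K,D)[0][:,0]
def down(a): # jaw axis (tool x) at world angle a deg; tool y perp, z down? filled later
    a=np.radians(a); return a
E
python3 - <<'E'
from h import *
for n in("side","top"):
    cv2.imwrite(f"pics/{n}0.png",ctrl.read_camera(n)); p=ctrl.camera_params(n); print(n,p["fx"],p["cx"],p["cy"],p["D"]); print(np.round(p["pose"],3))
print(np.round(ctrl.current_eef_rot(),3),ctrl.current_t(),ctrl.current_contact_force())
E
```

```text
side 439.25490152358867 315.49252373396956 241.11588459917854 [0.00687309 0.         0.         0.         0.        ]
[[-0.679  0.554 -0.482 -0.04 ]
 [-0.734 -0.495  0.466  0.535]
 [ 0.02   0.67   0.742  0.902]
 [ 0.     0.     0.     1.   ]]
top 579.2531074511022 316.97415954072926 239.79279212440082 [-0.12158675  0.          0.          0.          0.        ]
[[ 0.013  0.997 -0.077  0.409]
 [-1.     0.014  0.014  0.017]
 [ 0.015  0.077  0.997  1.478]
 [ 0.     0.     0.     1.   ]]
[[ 0.221 -0.     0.975]
 [-0.975  0.001  0.221]
 [-0.001 -1.     0.   ]] 0.1 [-0.15921667 -0.27099805  0.67452992]
```

View pics/top0.png

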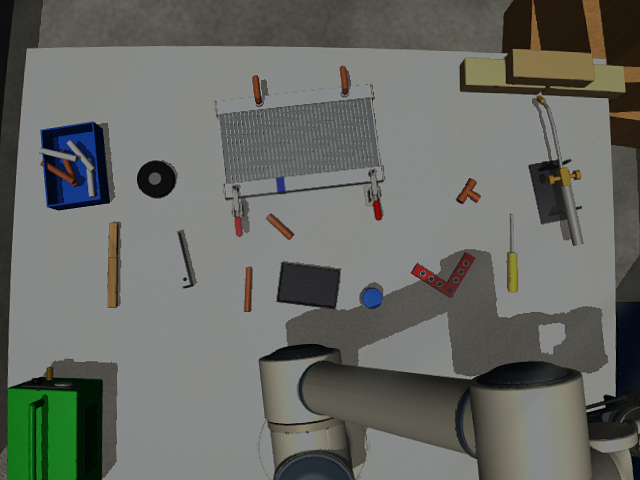

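View pics/side0.png

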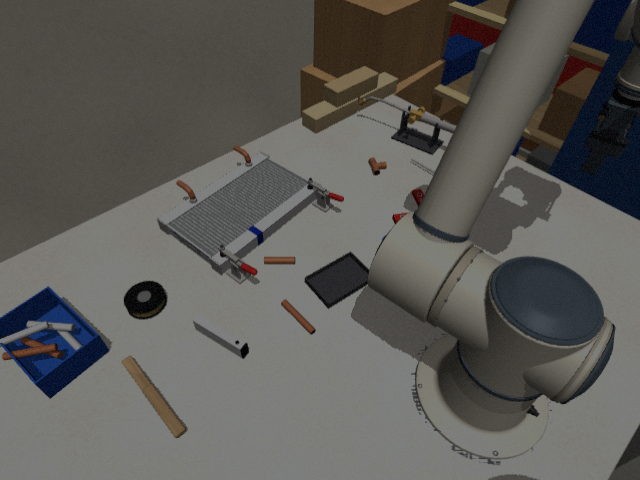

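The top view shows the whole scene:
- patch at about (281,185), left of the header's middle, so the square fits on the right
- offcut at (280,226)
- tray at (309,285)
- square corner at (450,296)
- strut at (187,260), standing with its plug at the near end

The side view agrees with this.

```bash
cat > m.py <<'E'
from h import *
def big(mask,box):
    m=np.zeros_like(mask); x0,y0,x1,y1=box; m[y0:y1,x0:x1]=mask[y0:y1,x0:x1]
    c=max(cv2.findContours(m,cv2.RETR_EXTERNAL,cv2.CHAIN_APPROX_NONE)[0],key=cv2.contourArea); return c
def hsv(im,lo,hi): return cv2.inRange(cv2.cvtColor(im,cv2.COLOR_BGR2HSV),np.array(lo),np.array(hi))
def rect(n,c,z):
    P=onplane(n,c[:,0].astype(float),z)[:,:2].astype(np.float32)
    (cx,cy),(w,h),a=cv2.minAreaRect(P)
    if w<h: a+=90; w,h=h,w
    return np.array([cx,cy]),w,h,(a+90)%180-90   # centre, long, short, long axis angle
E
python3 - <<'E'
from m import *
im=cv2.imread("pics/top0.png")
red=hsv(im,(0,150,60),(5,255,255))|hsv(im,(174,150,60),(180,255,255)); cop=hsv(im,(5,100,60),(16,255,255)); blu=hsv(im,(110,120,40),(130,255,255)); 
np.set_printoptions(precision=4,suppress=True)
print("offcut",rect("top",big(cop,(255,200,305,250)),.0095))
print("patch px",cv2.boundingRect(big(blu,(265,165,300,205))))
c=big(cv2.inRange(cv2.cvtColor(im,cv2.COLOR_BGR2GRAY),0,75),(265,250,350,320)); print("tray",rect("top",c,.02))
c=big(cv2.dilate(red,np.ones((3,3)))&red|cv2.morphologyEx(red,cv2.MORPH_CLOSE,np.ones((5,5))),(400,240,490,310))
t,T=cv2.minEnclosingTriangle(onplane("top",c[:,0].astype(float),.016)[:,:2].astype(np.float32).reshape(-1,1,2)); print("sq tri",T[:,0])
print("sq area",cv2.contourArea(onplane("top",c[:,0].astype(float),.016)[:,:2].astype(np.float32)))
cv2.imwrite("pics/c1.png",cv2.resize(im[165:315,200:400],None,fx=4,fy=4,interpolation=cv2.INTER_CUBIC))
s=cv2.resize(im[220:295,165:210],None,fx=8,fy=8,interpolation=cv2.INTER_CUBIC); q=cv2.resize(im[245:305,405:485],None,fx=5,fy=5,interpolation=cv2.INTER_CUBIC)
o=np.zeros((600,780,3),np.uint8); o[:,:360]=s; o[:300,370:770]=q; cv2.imwrite("pics/c2.png",o)
E
```

```text
offcut (array([0.5559, 0.0919]), 0.07799969613552094, 0.017064159736037254, 47.901329040527344)
patch px (276, 177, 9, 15)
tray (array([0.406 , 0.0154]), 0.15168854594230652, 0.10421968996524811, 83.62547302246094)
sq tri [[ 0.5018 -0.4224]
 [ 0.3821 -0.3454]
 [ 0.4548 -0.2206]]
sq area 0.005107298935147719
```

View pics/c1.png

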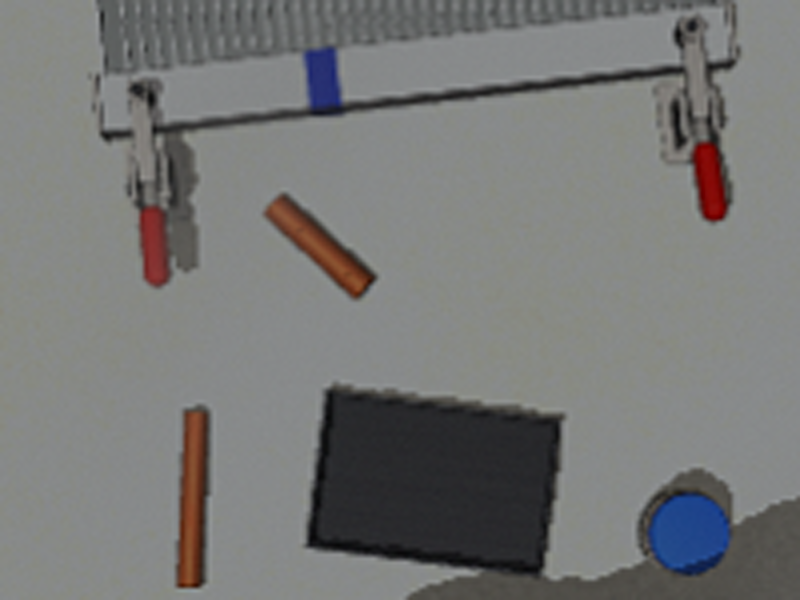

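View pics/c2.png

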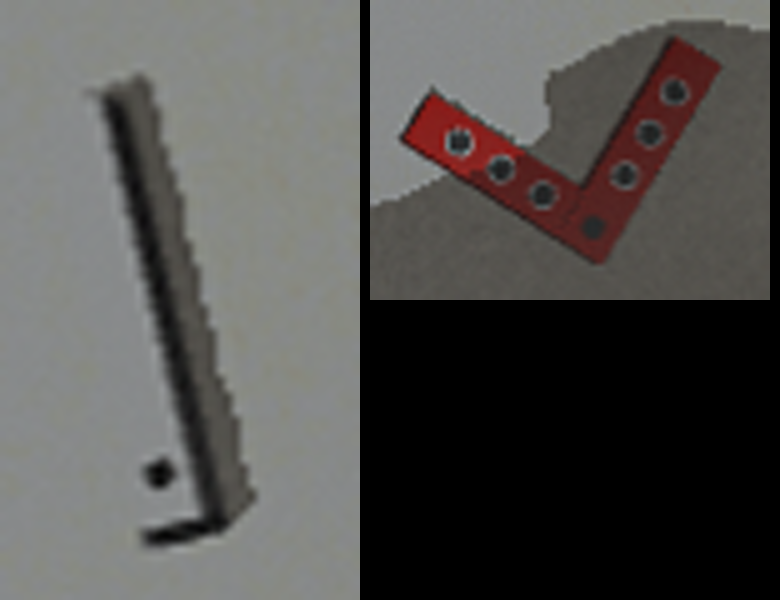

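Header's front line runs from crop (105,133) to (730,65). The square's corner is at image (450.6,297.6), and its leg a points up-right. The strut stands upright with its plug near us; the right edge of its top runs (178.1,231.9) to (191.2,284.4). Next I'll fit these lines and clear the offcut.

```bash
cat >> h.py <<'E'
def Rd(phi):
    a=np.radians(phi); x=np.array([np.cos(a),np.sin(a),0]); y=np.array([0,0,-1.]); return np.c_[x,y,np.cross(x,y)]
def u(deg): a=np.radians(deg); return np.array([np.cos(a),np.sin(a)])
def P(xy,z): return [float(xy[0]),float(xy[1]),float(z)]
E
cat > fit.py <<'E'
from m import *
def header(im):
    g=cv2.GaussianBlur(cv2.cvtColor(im,cv2.COLOR_BGR2GRAY),(3,3),0).astype(float); lo,up=[],[]
    def sub(d,i): a,b,c=d[i-1:i+2]; return i+.5*(a-c)/(a-2*b+c)
    for c in list(range(248,272))+list(range(292,358)):
        r0=int(198.2-(c-226)*.109); s=g[r0-7:r0+8,c]; d=np.gradient(s)
        k=3+np.argmin(s[3:-3]); i=max(1,k-3)+np.argmin(d[max(1,k-3):k+1]); j=k+np.argmax(d[k:k+4])
        if 0<i<14: up.append((c,r0-7+sub(d,i)))
        if 0<j<14: lo.append((c,r0-7+sub(d,j)))
    return np.array(up),np.array(lo)
def line(pts): # robust fit: point, dir
    v=cv2.fitLine(np.float32(pts),cv2.DIST_HUBER,0,1e-4,1e-4)[:,0]; return v[2:],v[:2]
def sq(im,box):
    red=hsv(im,(0,140,50),(5,255,255))|hsv(im,(174,140,50),(180,255,255))
    c=big(cv2.morphologyEx(red,cv2.MORPH_CLOSE,np.ones((5,5))),box)
    return onplane("top",c[:,0].astype(float),.016)[:,:2]
def sqfit(pts,corner,da,db):
    out=[]
    for d,n in((da,db),(db,da)):
        r=pts-corner; m=(r@d>.015)&(r@d<.11)&(r@n<.010)
        out.append(line(pts[m]))
    (p,d),(q,e)=out; t=np.linalg.solve(np.c_[d,-e],q-p); ang=lambda v,w:np.degrees(np.arctan2(*(v*np.sign(v@w))[::-1]))
    return p+t[0]*d,ang(d,da),ang(e,db)
E
python3 - <<'E'
from fit import *
np.set_printoptions(precision=4,suppress=True)
im=cv2.imread("pics/top0.png")
up,lo=header(im)
for n,p,z in(("up",up,.04),("lo",lo,0)):
    W=onplane("top",p,z)[:,:2]; q,d=line(W); d=d*np.sign(d[1]); print(n,len(p),q,"yaw",np.degrees(np.arctan2(-d[0],d[1])),"res",np.std((W-q)@[-d[1],d[0]]), "x at y=.09",q[0]+d[0]*(.09-q[1])/d[1])
blu=hsv(im,(110,120,40),(130,255,255)); c=big(blu,(265,165,300,205)); m=cv2.moments(c); print("patch",onplane("top",[m["m10"]/m["m00"],m["m01"]/m["m00"]],.04), onplane("top",[(225.5,197),(384,180.5)],.04))
pts=sq(im,(400,240,490,310)); print("sq",sqfit(pts,np.array([.3821,-.3454]),u(-32.8),u(59)), onplane("top",[(450.6,297.6),(411.6,272.6),(475,258.6)],.016))
print("strut z40: R far,R near,L near", onplane("top",[(178.1,231.9),(191.2,284.9),(182.9,287)],.04)[:,:2])
# offcut
o=np.array([.5559,.0919]); ph=47.9-90; tr=np.array([.406,.0154])
ctrl.goto(P(o,.09),Rd(ph)); print(ctrl.current_t()); ctrl.move_l(P(o,.004),vel=.12); ctrl.command_gripper(0.0); print("w",ctrl.current_grip_width(),ctrl.current_t())
ctrl.move_l(P(o,.08),vel=.2); ctrl.goto(P(tr,.08),Rd(-6.4)); ctrl.move_l(P(tr,.008),vel=.12); ctrl.command_gripper(.45); ctrl.move_l(P(tr,.09),vel=.2)
print(ctrl.current_t(),ctrl.current_q())
E
```

```text
up 90 [0.6493 0.0348] yaw 7.443415 res 0.00029960093354652987 x at y=.09 0.6420462
lo 90 [0.6501 0.0222] yaw 7.4715476 res 0.00010776913976577052 x at y=.09 0.641241
patch [[0.6583 0.0898 0.04  ]] [[ 0.6245  0.2267  0.04  ]
 [ 0.6723 -0.1711  0.04  ]]
sq (array([ 0.3828, -0.3452], dtype=float32), np.float64(-32.421289658826275), np.float64(59.41407908432901)) [[ 0.3793 -0.3457  0.016 ]
 [ 0.4418 -0.2453  0.016 ]
 [ 0.4792 -0.4094  0.016 ]]
strut z40: R far,R near,L near [[0.5351 0.3435]
 [0.4035 0.3068]
 [0.3979 0.3275]]
3.0
w 0.20107902785467524 4.9667
8.1583 [ -6.2651  22.7826 115.066    0.002   42.1011   0.1385]
```

```bash
cat > geo.py <<'E'
from fit import *
np.set_printoptions(precision=4,suppress=True)
yaw=7.45; ux,uy=u(yaw),u(yaw+90); pat=np.array([.6420,.0877])
def co(x,y): return pat+x*ux+y*uy      # patch frame -> world
def pc(w): r=np.asarray(w)[...,:2]-pat; return np.stack([r@ux,r@uy],-1)
E
python3 - <<'E'
from geo import *
C=np.array([.381,-.3455]); G=C+.052*u(-32)+.014*u(58)
ctrl.goto(P(G,.07),Rd(58)); ctrl.command_gripper(.6); print(ctrl.current_q(),ctrl.current_t())
ctrl.move_l(P(G,.004),vel=.12); ctrl.command_gripper(0.); print("w",ctrl.current_grip_width())
ctrl.move_l(P(G,.10),vel=.2); print("F",ctrl.current_contact_force(),ctrl.current_t())
R=Rd(yaw-90); g=lambda x,z:P(co(-.052+x,-.010-.014),z)
ctrl.goto(g(-.02,.10),R); print(ctrl.current_q(),ctrl.current_t())
cv2.imwrite("pics/side1.png",ctrl.read_camera("side"))
E
```

```text
[ -45.9178   33.6986   94.5029    0.0003   51.7897 -103.9294] 10.2417
w 0.3043207074520914
F [ 0.3836  0.7728 -6.8923] 12.1
[-0.5265 32.0692 91.2652 -0.0034 56.6717 82.0202] 14.95
```

View pics/side1.png

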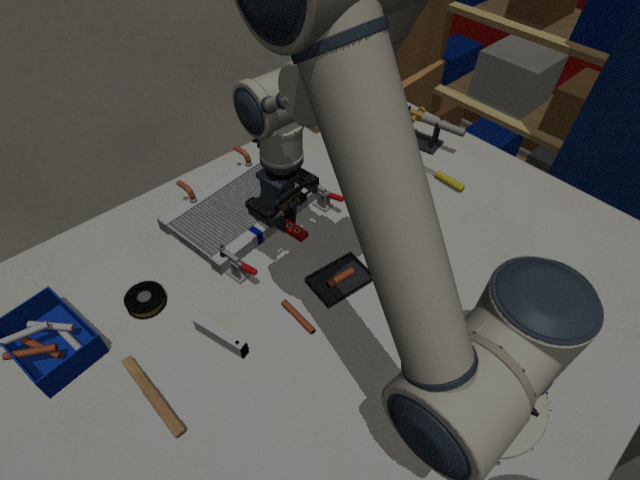

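The offcut lies in the tray at about (342,276), and the square is held level with leg a pointing out at (297,230). I'll set it down and push it flush.

```bash
python3 - <<'E'
from geo import *
R=Rd(yaw-90); g=lambda x,z:P(co(-.052+x,-.010-.014),z)
print("down",ctrl.move_l(g(-.02,.0045),vel=.1,contact_N=12),ctrl.current_tool_pos())
print("push",ctrl.move_l(g(.012,.0045),vel=.04,contact_N=10),pc(ctrl.current_tool_pos())-[-.052,-.024],ctrl.current_contact_force())
ctrl.command_gripper(.5); ctrl.move_l(P(ctrl.current_tool_pos(),.06),vel=.2)
ctrl.command_gripper(0.)
e=lambda x,z:P(co(x,-.010-.026),z)
ctrl.goto(e(-.165,.06),R); ctrl.move_l(e(-.165,.006),vel=.15)
print("push2",ctrl.move_l(e(-.118,.006),vel=.04,contact_N=12),pc(ctrl.current_tool_pos()),ctrl.current_contact_force())
ctrl.move_l(e(-.16,.006),vel=.2); ctrl.move_l(e(-.16,.12),vel=.25)
q=ctrl.current_q(); print(q,ctrl.current_t())
# go above strut
A=np.array([.4035,.3068]);B=np.array([.5351,.3435]); an=np.degrees(np.arctan2(*(B-A)[::-1])); print("strut angle",an,np.hypot(*(B-A)))
n=(np.array([.3979,.3275])+A)/2; S=n+.070*u(an); print("strut c",S)
ctrl.goto(P(S,.12),Rd(an-90)); ctrl.command_gripper(.6); print(ctrl.current_q(),ctrl.current_t())
im=ctrl.read_camera("top"); cv2.imwrite("pics/top2.png",im)
o=cv2.resize(im[165:265,230:390],None,fx=5,fy=5,interpolation=cv2.INTER_CUBIC); cv2.imwrite("pics/c3.png",o)
E
```

```text
down True [0.573  0.0546 0.0041]
push True [-0.0207  0.0001] [-2.2648 -0.6283  8.0055]
push2 True [-0.1393 -0.0356] [-1.1597 -0.4547  0.8237]
[ -3.3239  24.8351 102.0979  -0.006   53.2345  79.2201] 20.4667
strut angle 15.582477558367044 0.13662155759615682
strut c [0.4681 0.336 ]
[ 29.7312  30.5311  90.2454  -0.0006  59.2217 104.1448] 22.5667
```

View pics/c3.png

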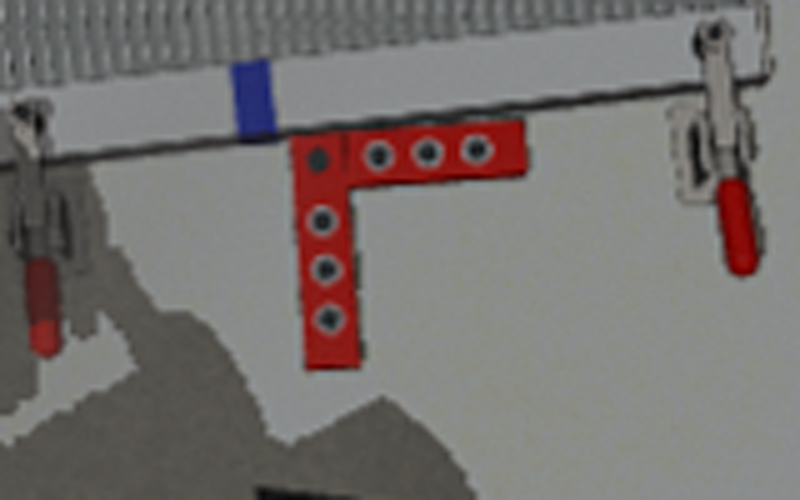

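The push left the square slightly turned: its right end is about 12 crop px short of the header line. Its corner at crop (290,138) is also about 15 px right of the patch edge at (275,135). I'll measure both numerically.

```bash
cat >> geo.py <<'E'
def sqpose(im):
    pts=sq(im,(255,180,345,245)); da,db=-ux,-uy; c=co(0,-.01)
    for _ in range(3): c,a,b=sqfit(pts,c,da,db); da,db=u(a),u(b)
    return c,a,b,pts
E
python3 - <<'E'
from geo import *
im=cv2.imread("pics/top2.png")
c,a,b,pts=sqpose(im); r=pc(pts)
print("corner patchframe",pc(c),"a yaw err",(a-187.45+180)%360-180,"b err",(b-277.45+180)%360-180, "bounds",r.min(0),r.max(0))
blu=hsv(im,(110,120,40),(130,255,255)); k=big(blu,(265,165,300,205)); w=pc(onplane("top",k[:,0].astype(float),.04)); print("patch y",w.min(0),w.max(0))
E
```

```text
corner patchframe [-0.0007 -0.0176] a yaw err -2.7642504664360104 b err -3.037290454280992 bounds [-0.1212 -0.1341] [-0.001  -0.0109]
patch y [-0.0014 -0.0088] [0.0351 0.0092]
```

```bash
python3 - <<'E'
from geo import *
R=Rd(yaw-90); g=lambda x,y,z:P(co(-.054+x,y),z)
ctrl.goto(g(0,-.030,.09),R); ctrl.move_l(g(0,-.030,.004),vel=.15); ctrl.command_gripper(0.); print("w",ctrl.current_grip_width(),ctrl.current_t())
ctrl.move_l(g(-.001,-.030,.008),vel=.05); ctrl.move_l(g(-.006,-.0235,.008),vel=.05); ctrl.sleep(.2)
f0=ctrl.current_contact_force(); print("F0",f0)
print("push",ctrl.move_l(g(.014,-.0235,.008),vel=.03,contact_N=7),pc(ctrl.current_tool_pos()),ctrl.current_contact_force())
t=ctrl.current_tool_pos(); print("down",ctrl.move_l(P(t,.0035),vel=.03,contact_N=6),ctrl.current_tool_pos()[2],ctrl.current_contact_force())
ctrl.command_gripper(.5); print("F after",ctrl.current_contact_force()); ctrl.move_l(P(t,.10),vel=.25)
S=np.array([.4681,.3360]); ctrl.goto(P(S,.12),Rd(15.6-90)); print(ctrl.current_t())
im=ctrl.read_camera("top"); cv2.imwrite("pics/top3.png",im)
c,a,b,pts=sqpose(im); r=pc(pts)
print("corner",pc(c),"a err",(a-187.45+180)%360-180,"b err",(b-277.45+180)%360-180,"bounds",r.min(0),r.max(0))
E
```

```text
w 0.306945474484113 25.0667
F0 [-0.5512  0.5116 -6.5213]
push True [-0.0536 -0.0236] [-0.2919 -0.1993 -6.4509]
down True 0.003787946047969691 [-0.1521 -0.2553  6.3995]
F after [-0.3791 -0.0268 -0.5284]
28.6167
corner [-0.0012 -0.012 ] a err -0.01192087651043039 b err -0.166425111080855 bounds [-0.1203 -0.1296] [-0.     -0.0107]
```

The square is now straight: yaw error is under 0.2°, and its corner is about 1 mm from the patch edge. Next is the strut.

```bash
python3 - <<'E'
from geo import *
S=np.array([.4681,.3360]); ctrl.move_l(P(S,.020),vel=.15); ctrl.command_gripper(0.); print("w mm",91*ctrl.current_grip_width())
ctrl.move_l(P(S,.13),vel=.25)
R=Rd(yaw-90); g=lambda x,y,z:P(co(-.070+x,y),z)
ctrl.goto(g(-.022,.006,.13),R); ctrl.move_l(g(-.022,.006,.0225),vel=.15); ctrl.sleep(.2); print(ctrl.current_t(),ctrl.current_contact_force())
print("x1",ctrl.move_l(g(.012,.006,.0225),vel=.04,contact_N=4),pc(ctrl.current_tool_pos())); 
t=pc(ctrl.current_tool_pos()); ctrl.move_l(P(co(t[0]-.002,.006),.0225),vel=.05); ctrl.sleep(.2)
print("y",ctrl.move_l(P(co(t[0]-.002,-.006),.0225),vel=.015,contact_N=2),pc(ctrl.current_tool_pos()),ctrl.current_contact_force())
s=pc(ctrl.current_tool_pos())
print("x2",ctrl.move_l(P(co(t[0]+.006,s[1]),.0225),vel=.02,contact_N=4),pc(ctrl.current_tool_pos()),ctrl.current_contact_force(),ctrl.current_t())
print("down",ctrl.move_l(P(ctrl.current_tool_pos(),.018),vel=.02,contact_N=4),ctrl.current_tool_pos()[2])
im=ctrl.read_camera("side"); cv2.imwrite("pics/side4.png",im)
cv2.imwrite("pics/c4.png",cv2.resize(im[190:310,200:360],None,fx=5,fy=5,interpolation=cv2.INTER_CUBIC))
E
```

```text
w mm 19.44649845656372
32.6917 [ 0.7591  0.2946 -1.8205]
x1 True [-0.0687  0.006 ]
y True [-0.071  -0.0002] [ 0.3726  0.3902 -0.9133]
x2 True [-0.0686  0.0001] [ 0.1986 -0.36   -1.3214] 34.55
down True 0.01956083744570819
```

View pics/c4.png

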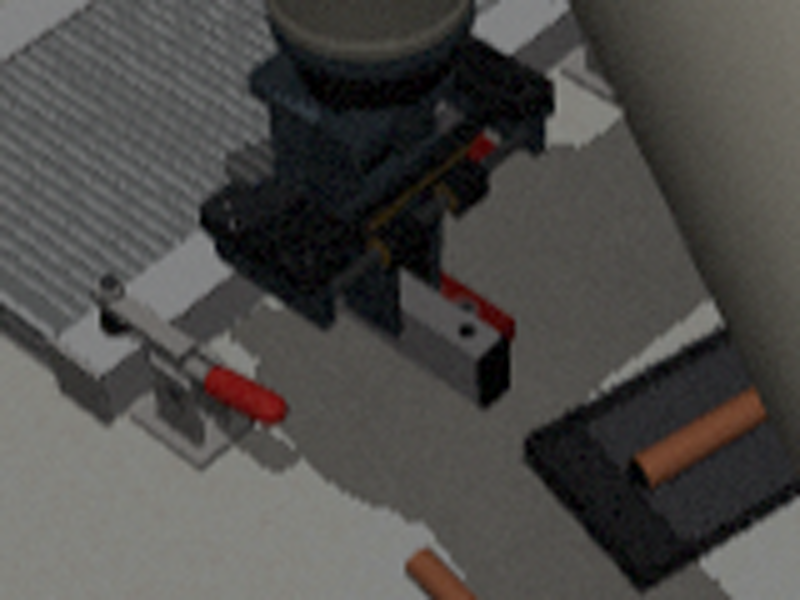

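The strut is upright beside leg a, and the forward contact repeated within 0.1 mm. I'll release it, back off and check.

```bash
python3 - <<'E'
from geo import *
ctrl.command_gripper(.5); t=ctrl.current_tool_pos(); ctrl.move_l(P(t,.13),vel=.2)
ctrl.goto([.36,.30,.25],Rd(-50)); print(ctrl.current_t())
im=ctrl.read_camera("top"); cv2.imwrite("pics/top5.png",im); si=ctrl.read_camera("side"); cv2.imwrite("pics/side5.png",si)
o=np.zeros((600,800,3),np.uint8)
o[:,:400]=cv2.resize(im[175:250,265:315],(400,600),interpolation=cv2.INTER_CUBIC)
o[:,400:]=cv2.resize(si[205:295,250:310],(400,600),interpolation=cv2.INTER_CUBIC); cv2.imwrite("pics/c5.png",cv2.convertScaleAbs(o,alpha=1.5))
c,a,b,pts=sqpose(im); r=pc(pts); print("corner",pc(c),a-187.45,(b-277.45+180)%360-180,r.min(0),r.max(0))
E
```

```text
37.3417
corner [-0.0008 -0.0126] -360.03918393708426 -0.2427257677607031 [-0.1203 -0.1303] [ 0.0001 -0.0112]
```

View pics/c5.png

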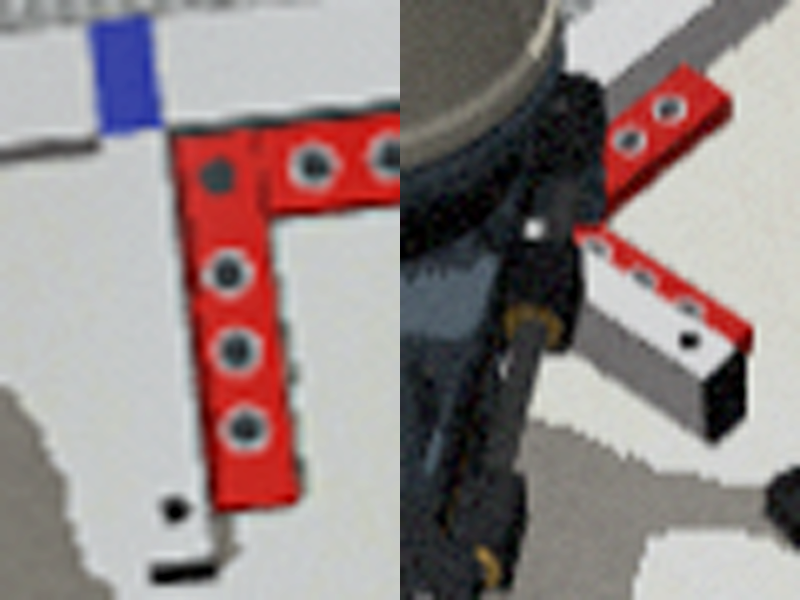

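The strut's white top butts against the header with no dark gap, and it runs along leg a. The plug end is at crop (183,572). I'll check its edge numerically.

```bash
python3 - <<'E'
from geo import *
im=cv2.imread("pics/top5.png"); g=cv2.GaussianBlur(im[:,:,2],(3,3),0).astype(float)  # red channel: strut top bright -> dark side
m=im.copy(); G=cv2.GaussianBlur(im[:,:,1],(3,3),0).astype(float)
E=[];L=[]
for r in range(196,236):
    x0=265+(165+(r-191.9)*8*.117)/8; x0=int(round(x0)); d=np.gradient(G[r,x0-5:x0+6]); i=1+np.argmin(d[1:-1]); a,b,c=d[i-1:i+2]; E.append((x0-5+i+.5*(a-c)/(a-2*b+c),r))
W=pc(onplane("top",E,.04)); p,d=line(W); d=d*np.sign(d[0]); print("strut R edge y at x=-.01,-.06,-.11:",[float(p[1]+d[1]/d[0]*(x-p[0])) for x in(-.01,-.06,-.11)],"yaw err deg",np.degrees(np.arctan2(d[1],d[0])),"std",np.std((W-p)@[-d[1],d[0]]))
C=np.array([[265+150/8,175+572/8],[265+217/8,175+568/8],[265+217/8,175+578/8]]); print("plug end L,R top/bot",pc(onplane("top",C,.04)))
R=[]
S=cv2.GaussianBlur(im[:,:,2].astype(np.float32)-im[:,:,1],(3,3),0)
for r in range(196,236):
    x0=int(round(265+(180+(r-191.9)*8*.117)/8)); d=np.gradient(S[r,x0-5:x0+5].astype(float)); i=1+np.argmax(d[1:-1]); a,b,c=d[i-1:i+2]; R.append((x0-5+i+.5*(a-c)/(a-2*b+c),r))
W=pc(onplane("top",R,.016)); p,d=line(W); d*=np.sign(d[0]); print("leg a outer y:",[float(p[1]+d[1]/d[0]*(x-p[0])) for x in(-.01,-.06,-.11)],np.degrees(np.arctan2(d[1],d[0])))
E
```

```text
strut R edge y at x=-.01,-.06,-.11: [-0.010134267620742321, -0.01019032672047615, -0.01024638582020998] yaw err deg 0.0642388 std 0.0002229544260633242
plug end L,R top/bot [[-0.1398  0.0089]
 [-0.141  -0.0119]
 [-0.1441 -0.0116]]
leg a outer y: [-0.012270531617105007, -0.011698710732161999, -0.01112688984721899] -0.65523005
```

The gap to leg a is about 1–2 mm, which is inside the tolerance but tight at the butt. I'll nudge the strut gently against the leg and re-measure.

```bash
python3 - <<'E'
from geo import *
R=Rd(yaw-90); g=lambda y,z:P(co(-.045,y),z)
ctrl.command_gripper(0.); ctrl.goto(g(.042,.12),R); ctrl.move_l(g(.042,.010),vel=.15); ctrl.move_l(g(.030,.010),vel=.04); ctrl.sleep(.2)
print("nudge",ctrl.move_l(g(.0205,.010),vel=.012,contact_N=2),pc(ctrl.current_tool_pos()),ctrl.current_contact_force())
ctrl.move_l(g(.042,.010),vel=.1); ctrl.move_l(g(.042,.13),vel=.25); ctrl.goto([.36,.30,.25],Rd(-50)); print(ctrl.current_t())
im=ctrl.read_camera("top"); cv2.imwrite("pics/top6.png",im)
c,a,b,pts=sqpose(im); r=pc(pts); print("corner",pc(c),a-187.45,(b-277.45+180)%360-180,r.min(0),r.max(0))
def edge(I,off,sgn,z):
    E=[]
    for q in range(196,236):
        x0=int(round(265+(off+(q-191.9)*8*.117)/8)); d=sgn*np.gradient(I[q,x0-5:x0+6].astype(float)); i=1+np.argmax(d[1:-1]); s,t,v=d[i-1:i+2]; E.append((x0-5+i+.5*(s-v)/(s-2*t+v),q))
    W=pc(onplane("top",E,z)); p,d=line(W); d=d*np.sign(d[0]); return [round(float(p[1]+d[1]/d[0]*(x-p[0])),4) for x in(0,-.06,-.11)],np.degrees(np.arctan2(d[1],d[0]))
B=lambda x:cv2.GaussianBlur(x.astype(np.float32),(3,3),0)
print(edge(B(im[:,:,1]),165,-1,.04),edge(B(im[:,:,2].astype(np.float32)-im[:,:,1]),180,1,.016))
cv2.imwrite("pics/c6.png",cv2.convertScaleAbs(cv2.resize(im[170:250,260:360],(750,600),interpolation=cv2.INTER_CUBIC),alpha=1.5))
E
```

```text
nudge False [-0.045   0.0206] [-0.0697 -0.2479 -0.1691]
44.1333
corner [-0.001  -0.0126] -359.99889906457395 -0.08240756074746969 [-0.1203 -0.1303] [ 0.0001 -0.0112]
([-0.0102, -0.0102, -0.0102], np.float32(0.01792387)) ([-0.0119, -0.0117, -0.0115], np.float32(-0.25176036))
```

View pics/c6.png

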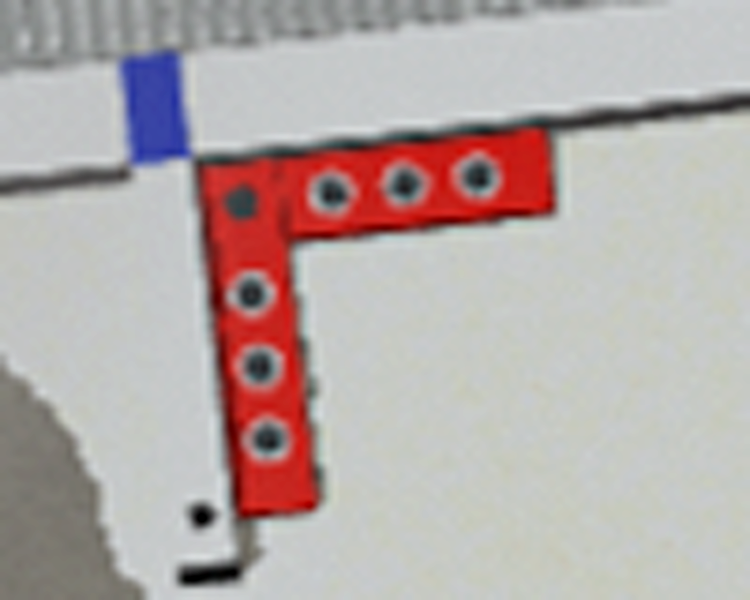

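The nudge stopped short of the strut: no force was felt and the edge had not moved. I'll go once more, until contact.

```bash
python3 - <<'E'
from geo import *
R=Rd(yaw-90); g=lambda y,z:P(co(-.045,y),z)
ctrl.goto(g(.040,.12),R); ctrl.move_l(g(.040,.010),vel=.15); ctrl.move_l(g(.023,.010),vel=.06); ctrl.sleep(.2); f0=ctrl.current_contact_force()
print("nudge",ctrl.move_l(g(.009,.010),vel=.01,contact_N=1.6),pc(ctrl.current_tool_pos()),f0,ctrl.current_contact_force())
ctrl.move_l(g(.040,.010),vel=.1); ctrl.move_l(g(.040,.13),vel=.25); ctrl.goto([.36,.30,.25],Rd(-50)); print(ctrl.current_t())
im=ctrl.read_camera("top"); cv2.imwrite("pics/top7.png",im)
c,a,b,pts=sqpose(im); r=pc(pts); print("corner",pc(c),a-187.45,(b-277.45+180)%360-180,r.min(0),r.max(0))
def edge(I,off,sgn,z):
    E=[]
    for q in range(196,236):
        x0=int(round(265+(off+(q-191.9)*8*.117)/8)); d=sgn*np.gradient(I[q,x0-5:x0+6].astype(float)); i=1+np.argmax(d[1:-1]); s,t,v=d[i-1:i+2]; E.append((x0-5+i+.5*(s-v)/(s-2*t+v),q))
    W=pc(onplane("top",E,z)); p,d=line(W); d=d*np.sign(d[0]); return [round(float(p[1]+d[1]/d[0]*(x-p[0])),4) for x in(0,-.06,-.11)],np.degrees(np.arctan2(d[1],d[0]))
B=lambda x:cv2.GaussianBlur(x.astype(np.float32),(3,3),0)
print(edge(B(im[:,:,1]),165,-1,.04),edge(B(im[:,:,2].astype(np.float32)-im[:,:,1]),180,1,.016))
E
```

```text
nudge True [-0.0451  0.02  ] [-0.2962  0.031  -0.0805] [0.7692 0.868  1.5145]
49.6833
corner [-0.0008 -0.0126] -360.03918393708426 -0.2427257677607031 [-0.1203 -0.1303] [ 0.0001 -0.0113]
([-0.0102, -0.0102, -0.0102], np.float32(0.030688068)) ([-0.0119, -0.0117, -0.0114], np.float32(-0.25577423))
```

The second nudge met firm resistance of 1.6 N, and the strut did not move. So it already bears on the leg, as the gripper positions also say: leg face at y = -9.6 mm, strut side at -10.2 mm. I'm handing in.

```bash
python3 - <<'E'
from bench import ctrl
ctrl.sign_off(); print(ctrl.current_t())
E
```

```text
the job is handed in; nothing more can be done
the job is handed in; nothing more can be done
```

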